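Load the cooling dock and hold its air shutter half open

TASK

Get the cooling dock ready for a reading: stand the two black finned dummy loads from the front of the table upright in its two cells, one in each, setting them down rather than dropping them, and let go of them. Then slide the sprung air shutter by its tab from closed to half of its travel, where its pointer meets the long middle mark, and finish while still holding it there with the gripper, since the spring shuts it when released. Do not tip the loads over, and leave the other things on the table where they are.

Things in the scene. Friction and masses are not known exactly. Their poses are not given: they have to be found in the camera images.
- load_a: One of two identical plain black finned dummy loads standing on end: round ribbed cylinder 44 mm in diameter up to 63 mm high, then a short narrower connector, 76 mm in all, about 0.34 kg. Origin: centre of its underside; z up along its axis. They start among the small things at the front of the table, nearer than the dock. (A similar one far back by the wall is not meant.)
- load_b: One of two identical plain black finned dummy loads standing on end: round ribbed cylinder 44 mm in diameter up to 63 mm high, then a short narrower connector, 76 mm in all, about 0.34 kg. Origin: centre of its underside; z up along its axis. They start among the small things at the front of the table, nearer than the dock. (A similar one far back by the wall is not meant.)
- cooling_dock: Metal dock fixed to the table, turned differently each time: base plate 180 (x) x 230 (y) x 8 mm; at its back a grey crate with two cells (crate centre at x = +50 mm); at its front, toward the robot, a grey air duct 64 x 210 mm, 30 mm high, with 6 mm rails on top and the shutter between them (centre line x = -45 mm). Origin: centre of the underside; x to its back, y to its left, z up.
- cell_left (a point): Left cell: centre of the floor of the left cell of the dock. Cell 62 x 62 mm inside, floor 8 mm above the table, walls 5 mm thick, tops 32 mm above the table. The cells lie side by side along the dock's y, 84 mm between centres, a 22 mm rib between. Axes as the dock's
- cell_right (a point): Right cell: centre of the floor of the right cell of the dock. Cell 62 x 62 mm inside, floor 8 mm above the table, walls 5 mm thick, tops 32 mm above the table. The cells lie side by side along the dock's y, 84 mm between centres, a 22 mm rib between. Axes as the dock's
- air_shutter (a joint): Travel of the sprung air shutter, m: 0 = closed (right end), 0.070 = fully open; grows as it slides to the dock's left (+y); half is 0.035. The spring pushes it shut with about 2.4 N at 0, 6.3 N at half, 10 N at full travel. Dark marks on the duct's front rail: closed, half (long, thick), open; a thin pointer on the shutter, level with the tab, runs along them.
- shutter_tab (a point): Top centre of the shutter's upright black grip tab, 78 mm above the table; moves with the shutter. Tab 12 mm thick along y (the sliding direction), 30 mm wide along x, standing 44 mm above the shutter plate (plate top 34 mm, rails 36 mm above the table). Axes as the dock's. When closed it lies at x = -45, y = -50 mm in the dock's frame.
- dropper_bottle: A bystander, to be left alone: brown dropper bottle with a black rubber teat, 33 mm in diameter, 102 mm high, standing; origin at the centre of its underside. It may stand where a load stood another time.
- round_tin: A bystander, to be left alone: flat round white tin, 62 mm in diameter, 23 mm high; origin at the centre of its underside.
- loose_knob: A bystander, to be left alone: black instrument knob, 25 mm in diameter, 17 mm high; origin at the centre of its underside.
- tee_piece: A bystander, to be left alone: metal tee adaptor, 30 x 35 x 14 mm; origin at the centre of its underside.
- pack: A bystander, to be left alone: flat black battery pack, 88 x 54 x 19 mm; origin at the centre of its underside.
- blue_screwdriver: A bystander, to be left alone: screwdriver with a blue handle, 150 mm long, lying behind the dock; origin under its middle.
Mind the look-alikes: they are no part of the job. What is shaped like the load_a but turquoise or yellow is not meant.

How it is judged:
By the outcome, as a careful person would: the job done as asked, in the order asked, and still so for the second after the job is handed in, while the arm keeps its last pose, push and grip.
It also fails if it takes over 48 s, if anything falls off the work surface, if the arm or the gripper's body presses on something with over 40 N, if the wrist force passes 120 N, or if a joint passes its speed limit or range.

ROBOT

A 6-joint arm with a two-finger parallel gripper is mounted at the origin on a cart in front of the work surface, level with it; the furniture and walls round the work are solid. World frame = base frame: x ahead of the robot, y to its left, z up, the work surface at z = 0. Lengths are in mm, angles in rad, forces in N, time in s.
With the tool pointing down it reaches from about 350 to 975 mm from the base axis. Payload 7.1 kg.
Tool frame: the origin (TCP) lies at the very end of the fingers, on their centre line; the grasp point (between the pads) lies 19 mm behind it; x points along the fingers, z is the direction in which the jaws open and shut, and the axes are right-handed (so a half turn about x gives the same grasp; the last joint's range is limited). The gripper opens to 88 mm and grips with 3 to 60 N. Pads are 20 mm wide; open, the fingers measure 115 mm over their backs; the gripper's body (75 mm by 178 mm) begins 61 mm behind the grasp point.
Start: joints at [1.321, 0.423, 1.63, -0, 1.089, -0.019], TCP at [142.941, 608.418, 222.675] pointing down, gripper open.
Joint ranges: [-3, 3], [-0.9, 2.11], [0.09, 2.58], [-1.31, 4.45], [0.11, 2.69], [-2.54, 2.54]. Speed limits (rad/s): [2.39, 2.39, 3.01, 3.14, 3.14, 3.14].

INTERFACE

Orientations are given as a rotation vector (axis times angle).
In Python, from workcell import * gives the robot as it stands.
- The arm moves only by the shell command python3 -m crank 'ROWS'. ROWS is JSON, a list of rows, each a list of 3 entries, a list of its own where there are three numbers: the shift along the tool's x, y, z in cm, then the turn, a rotation vector about the tool's x, y, z in degrees, then the finger opening in cm, from 0 to 8.78. In form: [[[dx, dy, dz], [rx, ry, rz], claw], ...]. A call has 1 to 5 rows; each row shifts and turns the commanded pose from where the row before left it, along the tool's axes as they then stand; what a row does not reach is not made up. A row lasts 1/8 s, in which the tool goes at most 62.5 mm and 10.7 degrees, less where a joint would pass 70% of its speed; a pose out of reach is approached as far as the arm can. A call with a gripper value outside its range is refused whole. The fingers move at their own pace and stop on an object; the grip force is fixed at half the most. Time passes only in rows, so rows that do not move let the fingers close. It gives the time, the measured TCP pose, the force and the opening at its end, in the units of the state.
- get_obs(): the state, without advancing time (a new reading comes with each control period).
- get_image(name): name is "side" or "top" or "wrist"; returns a dict with "pixels" (420x560x3 uint8, red, green, blue), "mtx" (3x3 intrinsics, pixels), "view" (4x4, takes a point from world to camera coordinates). Camera axes: x right, y down, z forward; pixel columns grow to the right and rows downward; lengths in mm; the calibration is good to about 2 mm. A picture is of the moment at which its call begins. There is no depth.
- close_job(): hands the job in, once; it reports no verdict.
The state is a dict: "t": time; "qpos": joint angles; "qvel": joint speeds; "joint_torque": joint torques, N m; "ee_pos": TCP position; "orientation": TCP orientation; "ft_force": force on the tool from outside, world axes, zero at the start; "moment": the same for the moment, N m; "width": finger opening in mm.
Only numpy, scipy, OpenCV 4.12 (cv2) and the standard library are available. Lean on these libraries where they do the work, as an engineer would, in place of code of your own. Each camera call takes 0.05 s, during which the arm holds its last target.

## Working session

There is one attempt and no reset: what is moved stays moved. The work goes in short steps, Python scripts to look and compute and a shell command to move; the robot and the scene stay as the last step left them, time stands still between calls to the robot, and variables do not carry over. Pictures are saved under pics/ and viewed, and the job is handed in when it is done.

```bash
mkdir -p pics; ls
python3 - <<'E'
from workcell import *
import cv2
o=get_obs()
for k,v in o.items(): print(k,v)
for n in ("side","top","wrist"):
    im=get_image(n); cv2.imwrite(f"pics/{n}0.png",im["pixels"][:,:,::-1]); print(n,im["mtx"].tolist(),im["view"].round(4).tolist())
E
```

```text
pics
t 0.0
qpos [ 1.32099579e+00  4.23834392e-01  1.63069507e+00 -5.20560172e-05
  1.08856221e+00 -1.89855121e-02]
qvel [-1.73707120e-05 -1.65563140e-03 -1.25043075e-03  1.79991354e-04
  8.48599311e-04  1.17562238e-03]
joint_torque [ 2.40097379e-04 -5.44611096e+01 -2.73676246e+01  6.44880719e-02
  2.23900226e-02 -1.03353518e-04]
ee_pos [142.82578148 607.89619603 221.90371852]
orientation [-1.03848504  1.31076673  1.03690581]
ft_force [-0.6086666   1.06826302 -0.04218102]
moment [-0.03227645 -0.02368015 -0.01629377]
width 87.49641247784876
side [[435.95395633706084, 0.0, 280.0823334714279], [0.0, 435.95395633706084, 219.08202853429424], [0.0, 0.0, 1.0]] [[-0.8867, -0.4624, 0.0007, 565.1932], [-0.273, 0.5223, -0.8079, 139.6033], [0.3732, -0.7165, -0.5894, 835.889], [0.0, 0.0, 0.0, 1.0]]
top [[489.8162467225565, 0.0, 271.85534372238976], [0.0, 489.8162467225565, 207.30538861733473], [0.0, 0.0, 1.0]] [[0.0109, -0.9999, 0.0113, 123.0402], [-0.9898, -0.0124, -0.1417, 570.7861], [0.1418, -0.0096, -0.9898, 1252.5083], [0.0, 0.0, 0.0, 1.0]]
wrist [[357.617171493176, 0.0, 282.013305453899], [0.0, 357.617171493176, 212.94293699589934], [0.0, 0.0, 1.0]] [[0.2291, 0.9734, -0.0008, -624.2554], [0.9358, -0.22, 0.2754, -33.4327], [0.2679, -0.0638, -0.9613, 390.4379], [0.0, 0.0, 0.0, 1.0]]
```

View pics/top0.png

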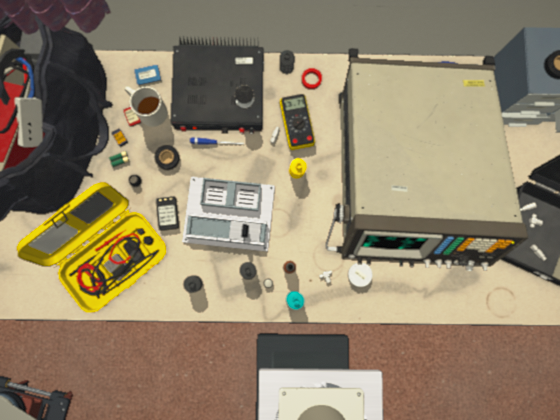

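View pics/side0.png

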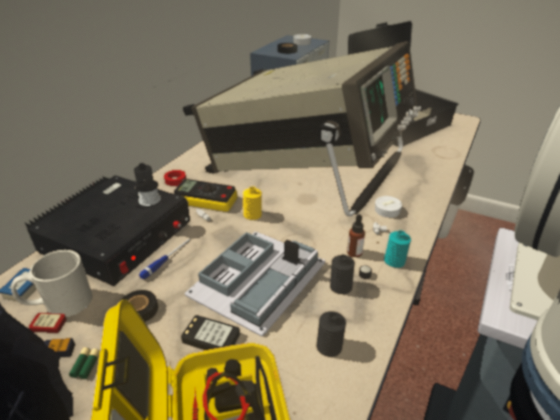

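View pics/wrist0.png

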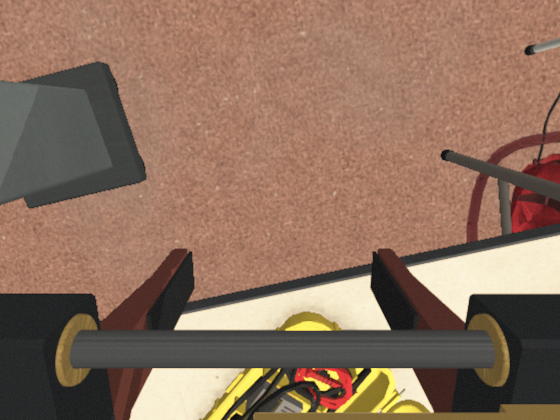

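Run:
```python
import cv2
im=cv2.imread("pics/top0.png")
cv2.imwrite("pics/topc1.png",cv2.resize(im[170:260,175:285],None,fx=7,fy=6.6,interpolation=cv2.INTER_CUBIC))
cv2.imwrite("pics/topc2.png",cv2.resize(im[250:320,180:310],None,fx=6,fy=6,interpolation=cv2.INTER_CUBIC))
im=cv2.imread("pics/side0.png")
cv2.imwrite("pics/sidec1.png",cv2.resize(im[225:365,180:420],None,fx=3.3,fy=3.3,interpolation=cv2.INTER_CUBIC))
```

```text
(no output)
```

View pics/topc1.png

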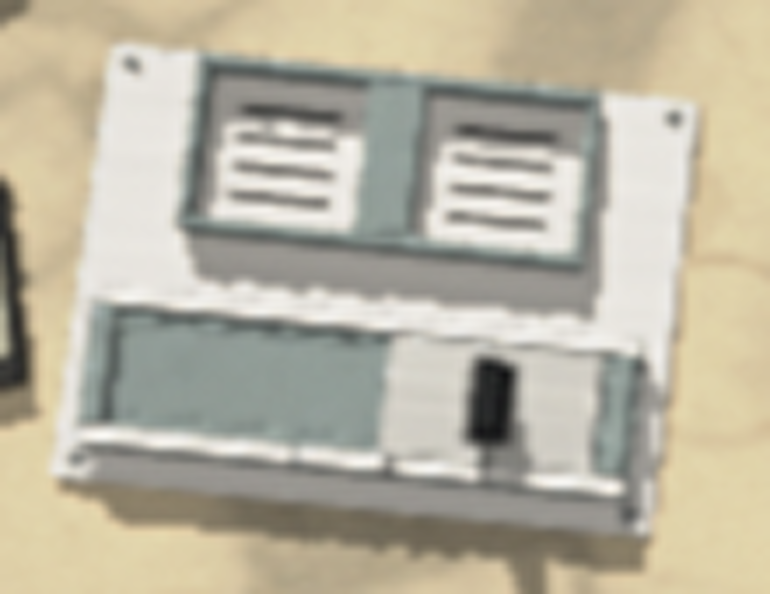

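View pics/topc2.png

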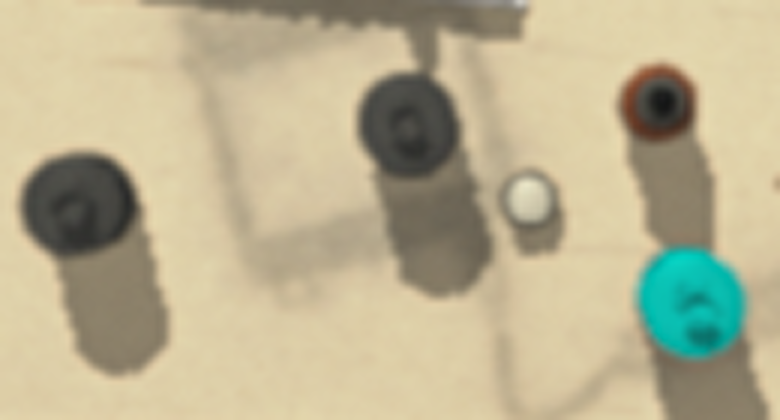

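View pics/sidec1.png

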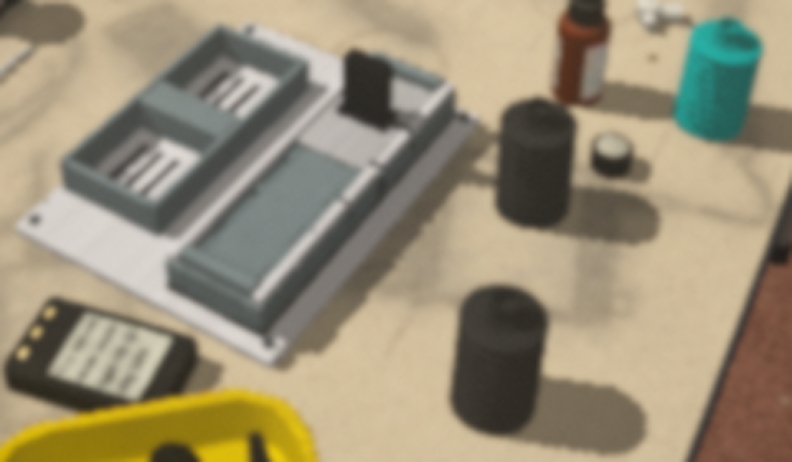

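```bash
cat > h.py <<'E'
from workcell import *
import numpy as np, cv2
from scipy.spatial.transform import Rotation as R
def ray(im,uv):
    V=np.array(im["view"]);K=np.array(im["mtx"])
    d=V[:3,:3].T@np.linalg.inv(K)@np.array([uv[0],uv[1],1.]); c=-V[:3,:3].T@V[:3,3]; return c,d
def atz(im,uv,z):
    c,d=ray(im,uv); return c+d*(z-c[2])/d[2]
def proj(im,p):
    q=np.array(im["view"])[:3]@np.append(p,1); q=np.array(im["mtx"])@q; return q[:2]/q[2]
def tri(ims,uvs):
    A=np.zeros((3,3));b=np.zeros(3)
    for im,uv in zip(ims,uvs):
        c,d=ray(im,uv); d/=np.linalg.norm(d);P=np.eye(3)-np.outer(d,d);A+=P;b+=P@c
    return np.linalg.solve(A,b)
def delta(target,Rt=None):
    "shift in tool cm and rotvec deg from measured pose"
    o=get_obs();r=R.from_rotvec(o["orientation"])
    s=r.inv().apply(np.array(target)-o["ee_pos"])/10
    print("shift cm",s.round(2)); 
    if Rt is not None: print("turn deg",np.degrees((r.inv()*Rt).as_rotvec()).round(2))
def grab(n,f,box=None,s=1):
    im=get_image(n);p=im["pixels"][:,:,::-1]
    if box: p=p[box[1]:box[3],box[0]:box[2]]
    if s!=1:p=cv2.resize(p,None,fx=s,fy=s,interpolation=cv2.INTER_CUBIC)
    cv2.imwrite("pics/"+f,p);return im
E
python3 - <<'E'
from h import *
t=get_image("top");s=get_image("side")
u=lambda x,y:((x+.5)/7-.5+175,(y+.5)/6.6-.5+170)
c=[atz(t,u(*p),8) for p in [(112,43),(698,102),(648,537),(52,478)]]
c=np.array(c)[:,:2];print(c.round(1),[np.linalg.norm(c[i]-c[(i+1)%4]).round(1) for i in range(4)])
m=c.mean(0);print("centre",m)
# dock x dir: front->back
dx=(c[0]+c[1]-c[2]-c[3]);dy=(c[0]+c[3]-c[1]-c[2])
print(np.degrees(np.arctan2(dx[1],dx[0])),np.degrees(np.arctan2(-dy[0],dy[1])))
v=lambda x,y:((x+.5)/6-.5+180,(y+.5)/6-.5+250)
w=lambda x,y:((x+.5)/3.3-.5+180,(y+.5)/3.3-.5+225)
for a,b in [((72,208),(515,297)),((408,128),(540,106))]:
    print("load",atz(t,v(*a),76).round(1),atz(s,w(*b),76).round(1),tri([t,s],[v(*a),w(*b)]).round(1))
print("knob",atz(t,v(530,197),17),"dropper",atz(t,v(661,102),102))
# tab top
print("tab",atz(t,u(494,370),78))
# side plate corners
for p in [(17,228),(275,365),(478,120)]: print("side corner",atz(s,w(*p),8).round(1))
import sys
o=get_obs();print(R.from_rotvec(o["orientation"]).as_matrix().round(3),o["t"])
E
```

```text
[[657.  351.7]
 [635.2 123.4]
 [456.  140.7]
 [477.3 368.4]] [np.float64(229.4), np.float64(180.0), np.float64(228.7), np.float64(180.5)]
centre [556.38570981 246.07424347]
-5.402901346621368 -5.3872371404975725
load [367.1 328.9  76. ] [365.5 331.   76. ] [366.6 329.1  73.6]
load [401.7 189.4  76. ] [404.7 194.7  76. ] [403.8 190.1  72.4]
knob [373.0737771  137.65217805  17.        ] dropper [413.13738182  84.50994984 102.        ]
tab [515.88741922 197.53067027  78.        ]
side corner [654.  355.9   8. ]
side corner [476.  372.5   8. ]
side corner [457.  148.8   8. ]
[[-0.    -0.973  0.229]
 [-0.001  0.229  0.973]
 [-1.     0.    -0.001]] 0.25
```

Candidates in the top view: black finned loads at (193,285) and (248,270). Not meant: the far black one by the wall (287,62), turquoise (295,300), yellow (298,168), the dropper bottle (290,267) and the knob (269,283). The crops show (193,285) and (248,270) as the plain black ribbed cylinders. The dock's measured plate is 229x180 mm, its centre is about (556,247) and its yaw is -5.4°. Next I turn the tool to the dock axes (tool z = dock x, tool y = dock y).

```bash
python3 -m crank '[[[0,0,0],[10.3,0,0],7],[[0,0,0],[10.3,0,0],7],[[0,0,0],[10.3,0,0],7],[[0,0,0],[10.3,0,0],7],[[0,0,0],[10.3,0,0],7]]'; python3 -m crank '[[[0,0,0],[10.2,0,0],7],[[0,0,0],[10.2,0,0],7],[[0,0,0],[10.2,0,0],7]]'
cat >> h.py <<'E'
def dockR(yaw=-5.4):
    a=np.radians(yaw);ex=np.array([np.cos(a),np.sin(a),0]);ey=np.array([-np.sin(a),np.cos(a),0])
    return R.from_matrix(np.column_stack([[0,0,-1],ey,ex]))
E
python3 - <<'E'
from h import *
print(get_obs()["qpos"].round(2) if hasattr(get_obs()["qpos"],"round") else get_obs()["qpos"])
delta([367,329,150],dockR())
E
```

```text
t: 0.88
ee_pos: [142.9, 608.3, 222.5]
orientation: [-0.342, 1.544, 0.341]
ft_force: [-1.0, -0.1, 0.2]
width: 70.0
t: 1.25
ee_pos: [142.9, 608.3, 222.5]
orientation: [0.077, 1.569, -0.078]
ft_force: [0.4, 0.1, -1.0]
width: 70.0
[ 1.32  0.42  1.63 -0.    1.09  1.42]
shift cm [  7.26 -25.58  25.05]
turn deg [-0.26 -0.    0.02]
```

```bash
python3 -m crank '[[[0,-3.6,3.6],[0,0,0],7],[[0,-3.7,3.6],[0,0,0],7],[[0,-3.7,3.6],[0,0,0],7],[[0,-3.7,3.6],[0,0,0],7],[[0,-3.7,3.6],[0,0,0],7]]'; python3 -m crank '[[[0,-3.6,3.5],[0,0,0],7],[[0,-3.6,3.5],[0,0,0],7],[[0,0,0],[0,0,0],7]]'
python3 - <<'E'
from h import *
im=grab("wrist","w1.png")
for p in [(367,329,76),(403,190,76)]: print(proj(im,p))
delta([367,329,110],dockR())
E
```

```text
t: 1.88
ee_pos: [305.9, 407.2, 222.8]
orientation: [0.073, 1.569, -0.073]
ft_force: [0.2, -0.4, 0.6]
width: 69.8
t: 2.25
ee_pos: [369.6, 328.2, 222.7]
orientation: [0.076, 1.569, -0.077]
ft_force: [0.8, 1.0, 0.3]
width: 69.8
[278.58289645 198.25739753]
[328.76296933 330.60700915]
shift cm [11.27 -0.06 -0.18]
turn deg [-0.11 -0.   -0.01]
```

View pics/w1.png

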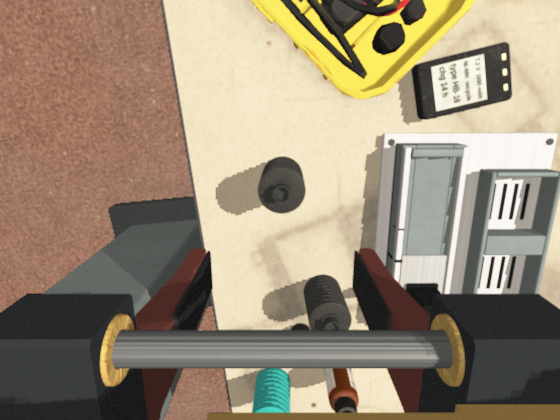

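The wrist image shows load A's connector at about (281,194) and load B's at about (331,324). I'll turn these into positions.

Run:
```python
from h import *
im=grab("wrist","w1c.png",(230,140,370,350),3.6/1.3)
print(atz(im,(281,194),76),atz(im,(331,324),76))
# dock corners in wrist: back-left(~?)
print(atz(im,(384,134),8))
```

```text
[368.65679171 333.93221101  76.        ] [404.94117516 198.62119826  76.        ]
[478.90344293 371.30527946   8.        ]
```

View pics/w1c.png

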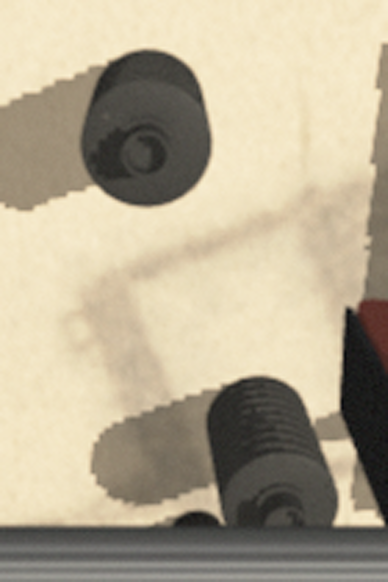

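Run:
```python
from h import *
delta([367.8,331.5,32],dockR())
```

```text
shift cm [19.07  0.12 -0.06]
turn deg [-0.01 -0.01 -0.02]
```

```bash
python3 -m crank '[[[4,0.2,-0.1],[0,0,0],7],[[4,0,0],[0,0,0],7],[[4,0,0],[0,0,0],7],[[3,0,0],[0,0,0],7],[[2,0,0],[0,0,0],7]]'; python3 -m crank '[[[1.2,0,0],[0,0,0],7],[[0.8,0,0],[0,0,0],7],[[0,0,0],[0,0,0],7]]'
python3 - <<'E'
from h import *
im=grab("wrist","w2.png")
grab("side","s2.png",(200,180,440,380),3)
delta([367.8,331.5,32],dockR())
E
```

```text
t: 2.98
ee_pos: [365.8, 333.3, 51.1]
orientation: [0.07, 1.571, -0.072]
ft_force: [-0.2, 0.8, 0.4]
width: 70.0
t: 3.35
ee_pos: [367.1, 332.8, 32.6]
orientation: [0.073, 1.57, -0.073]
ft_force: [-0.1, -0.3, 0.4]
width: 69.8
shift cm [ 0.12 -0.13  0.04]
turn deg [ 0.09  0.04 -0.04]
```

View pics/w2.png

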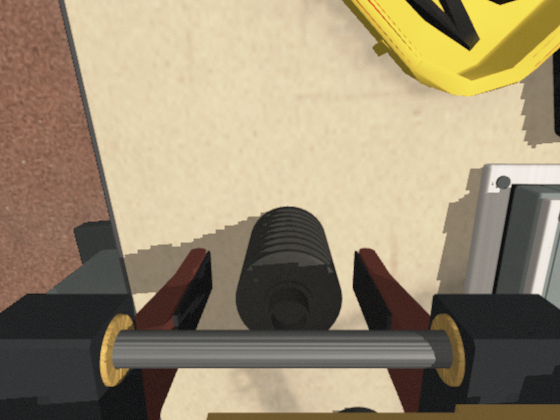

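View pics/s2.png

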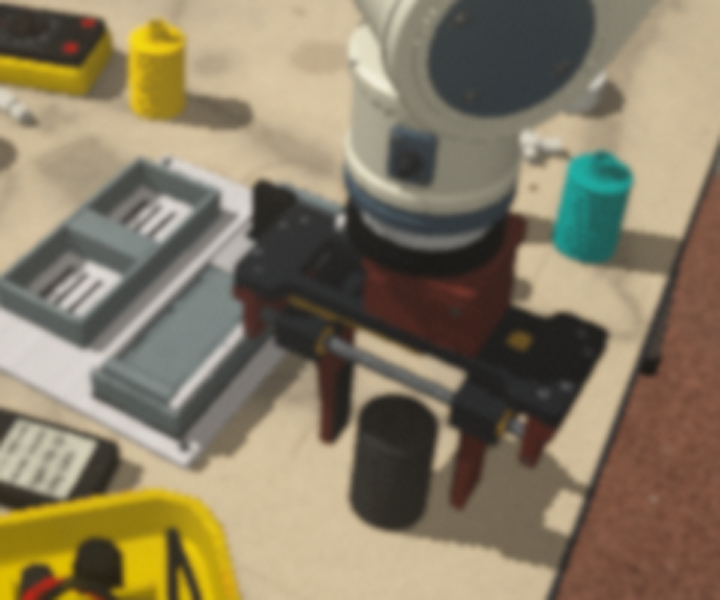

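Run:
```python
from h import *
im=grab("wrist","w2c.png",(220,190,360,345),4)
print(proj(im,(367.3,332.7,76)),proj(im,(367.3,332.7,0)),atz(im,(289,300),76),atz(im,(289,307),76))
print(proj(im,(367.3,332.7+22,0)))
s=get_image("side");p=proj(s,(367.3,332.7,63));print((p-[200,180])*3, (proj(s,(367.3,332.7,0))-[200,180])*3)
```

```text
[281.16496318 317.51591495] [281.22031245 245.18293103] [370.89978339 339.79263857  76.        ] [370.6427402 336.8732001  76.       ]
[277.58075116 208.90825843]
[400.97942159 421.41965566] [392.7818572  496.65734304]
```

View pics/w2c.png

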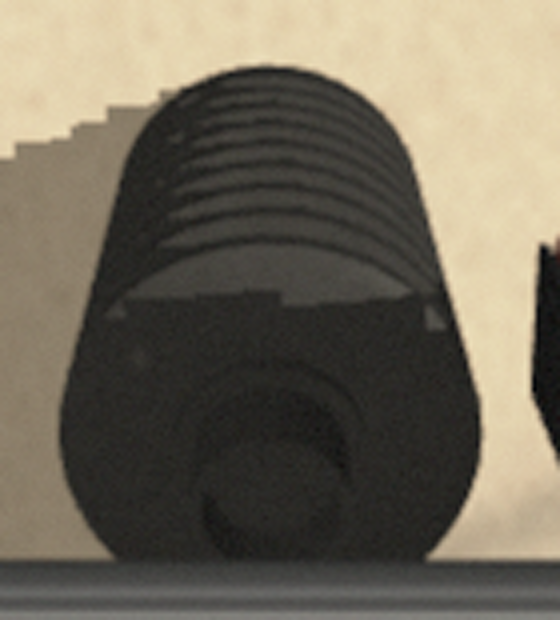

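The load is 3 mm to +x of the tool and about level in y. I'll shift to centre it, then close.

```bash
python3 -m crank '[[[0,0.1,0.3],[0,0,0],5.5],[[0,0,0],[0,0,0],4.6],[[0,0,0],[0,0,0],3],[[0,0,0],[0,0,0],3],[[0,0,0],[0,0,0],3]]'
```

```text
t: 4.18
ee_pos: [370.3, 333.1, 32.8]
orientation: [0.073, 1.57, -0.073]
ft_force: [-0.8, -0.7, 1.8]
width: 43.0
```

```bash
python3 -m crank '[[[-2,0,0],[0,0,0],3],[[-4,0,0],[0,0,0],3],[[-4,0,0],[0,0,0],3],[[-2,0,0],[0,0,0],3],[[0,0,0],[0,0,0],3]]'
python3 - <<'E'
from h import *
im=grab("wrist","w3.png")
delta([610.5,285.4,130],dockR())
for p in [(435,145),(0,0)]: pass
E
```

```text
t: 4.8
ee_pos: [370.9, 333.5, 153.5]
orientation: [0.074, 1.568, -0.072]
ft_force: [-0.3, 0.7, -4.2]
width: 43.4
shift cm [ 2.25 -2.5  24.37]
turn deg [ 0.08  0.01 -0.01]
```

View pics/w3.png

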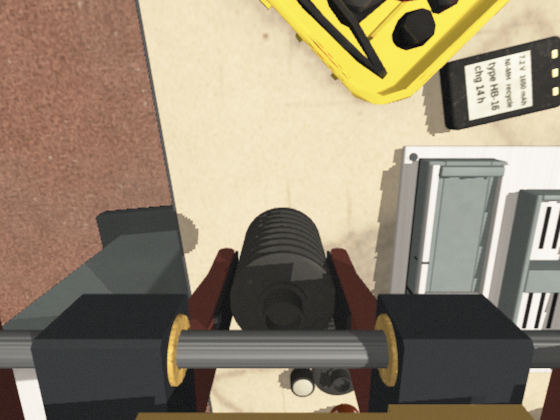

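```bash
python3 -m crank '[[[0,-0.5,3],[0,0,0],3],[[0,-0.5,5],[0,0,0],3],[[0,-0.5,5],[0,0,0],3],[[0,-0.5,5],[0,0,0],3],[[0,-0.5,4],[0,0,0],3]]'
python3 -m crank '[[[0,0,2.2],[0,0,0],3],[[0,0,0],[0,0,0],3],[[0,0,0],[0,0,0],3]]'
python3 - <<'E'
from h import *
im=grab("wrist","w4.png"); grab("top","t4.png",(150,150,320,320),3.5);grab("side","s4.png",(150,150,350,330),3.5)
delta([610.5,285.4,150],dockR())
E
```

```text
t: 5.48
ee_pos: [587.9, 286.7, 149.9]
orientation: [0.072, 1.572, -0.075]
ft_force: [0.2, -0.1, -4.1]
width: 43.4
t: 5.85
ee_pos: [607.3, 285.4, 150.7]
orientation: [0.072, 1.573, -0.074]
ft_force: [0.1, 0.1, -4.3]
width: 43.1
shift cm [ 0.22 -0.03  0.28]
turn deg [ 0.12 -0.07  0.03]
```

View pics/w4.png

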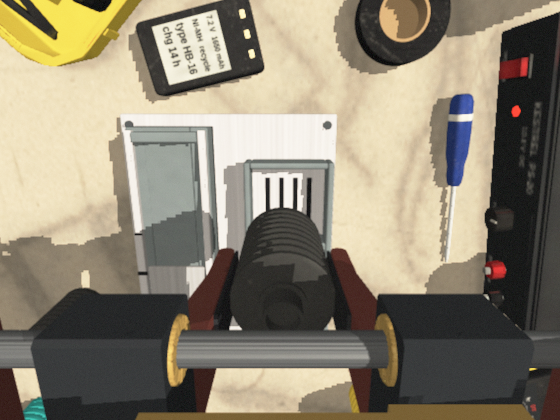

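View pics/s4.png

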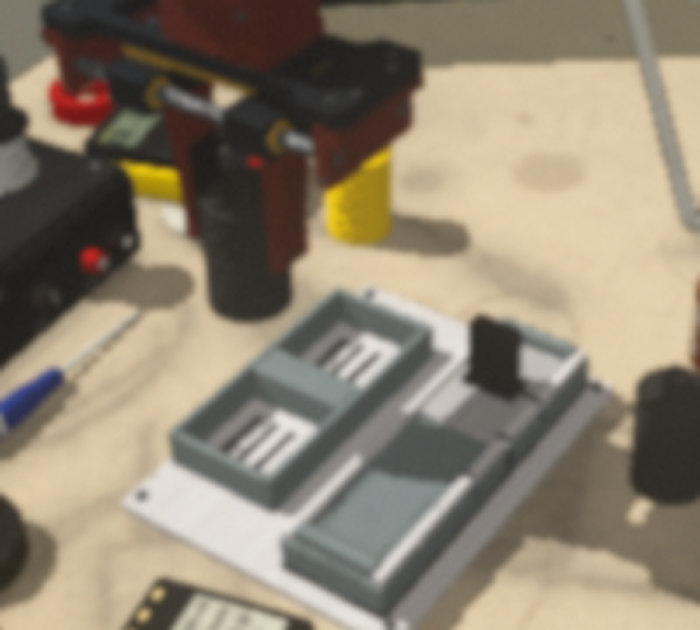

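Run:
```python
from h import *
im=grab("wrist","w4c.png",(110,100,350,220),3.3)
D=dockR().as_matrix();ex=D[:2,2];ey=D[:2,1]
for uv,z,d in [((246,162),32,(14,78)),((333,161),32,(86,78)),((122,115),8,(-90,115)),((337,115),8,(90,115))]:
    p=atz(im,uv,z)[:2];print(p.round(1),"centre est",(p-d[0]*ex-d[1]*ey).round(1))
print(get_obs()["ee_pos"])
```

```text
[583.  324.7] centre est [561.7 248.4]
[651.3 319.2] centre est [558.4 249.6]
[483.  369.6] centre est [561.8 246.7]
[659.8 353.2] centre est [559.3 247.2]
[608.05968629 286.03628442 152.47640301]
```

View pics/w4c.png

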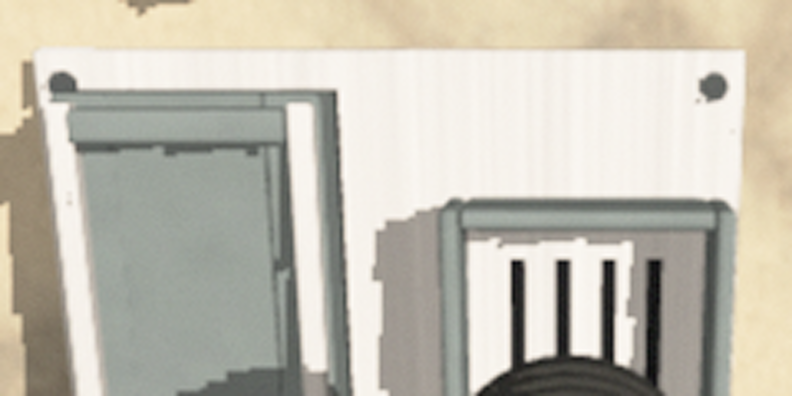

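```bash
python3 -m crank '[[[1,0,0.4],[0,0,0],3],[[2.5,0,0],[0,0,0],3],[[2.5,0,0],[0,0,0],3],[[1.5,0,0],[0,0,0],3],[[0.5,0,0],[0,0,0],3]]'
python3 - <<'E'
from h import *
im=grab("wrist","w5.png",(150,100,400,340),3);grab("side","s5.png",(150,150,350,330),3.5)
delta([612.3,285.3,40.7],dockR())
E
```

```text
t: 6.68
ee_pos: [612.5, 285.2, 71.5]
orientation: [0.072, 1.571, -0.074]
ft_force: [-0.4, 0.2, -3.5]
width: 43.3
shift cm [ 3.17 -0.02 -0.07]
turn deg [ 0.08 -0.01  0.01]
```

View pics/w5.png

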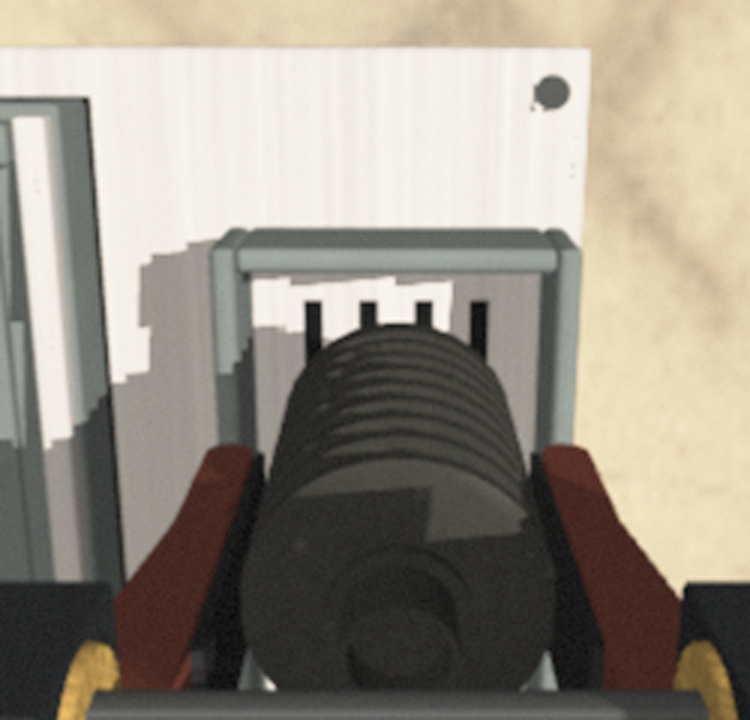

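View pics/s5.png

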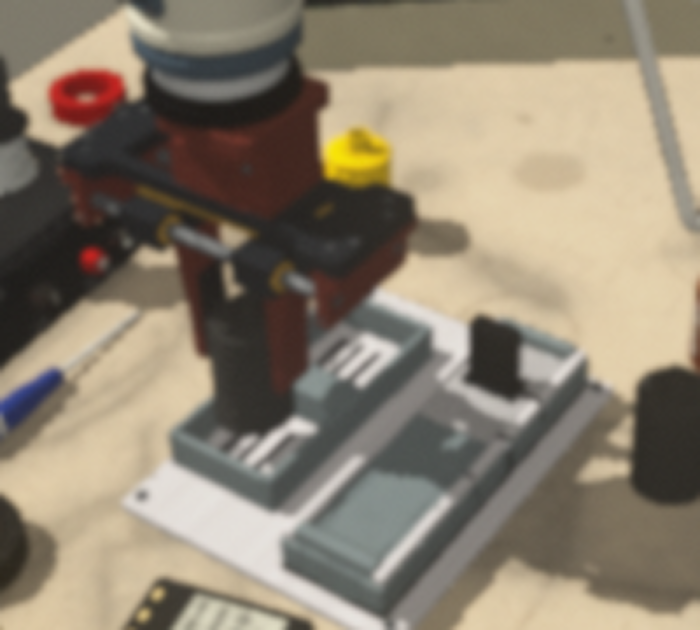

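```bash
python3 -m crank '[[[1.5,0,0],[0,0,0],3],[[0.9,0,0],[0,0,0],3],[[0.3,0,0],[0,0,0],3],[[0.2,0,0],[0,0,0],3],[[0,0,0],[0,0,0],3]]'
python3 - <<'E'
from h import *
for i in range(3):
    get_image("side");o=get_obs();print(o["ee_pos"].round(1),o["ft_force"].round(1))
E
```

```text
t: 7.4
ee_pos: [613.1, 285.5, 43.7]
orientation: [0.073, 1.569, -0.073]
ft_force: [0.6, -0.5, -3.8]
width: 43.3
[613.2 285.5  43.9] [ 0.6  0.1 -4. ]
[613.2 285.5  44. ] [ 0.4 -0.5 -3.4]
[613.2 285.5  44. ] [-0.  -0.8 -4.5]
```

Still hanging. I'll lower it in small steps until the weight comes off.

```bash
python3 -m crank '[[[0.15,0,0],[0,0,0],3],[[0.1,0,0],[0,0,0],3],[[0,0,0],[0,0,0],3]]';python3 -m crank '[[[0.1,0,0],[0,0,0],3],[[0,0,0],[0,0,0],3]]'
```

```text
t: 7.92
ee_pos: [612.9, 285.4, 41.0]
orientation: [0.073, 1.57, -0.073]
ft_force: [0.2, -0.4, -4.2]
width: 43.3
t: 8.18
ee_pos: [613.0, 285.5, 40.8]
orientation: [0.073, 1.569, -0.073]
ft_force: [-3.0, -0.7, 3.4]
width: 42.9
```

Contact: the force is now +3.4 N. I'll open and rise.

```bash
python3 -m crank '[[[0,0,0],[0,0,0],4.8],[[0,0,0],[0,0,0],5.6],[[0,0,0],[0,0,0],6.4],[[0,0,0],[0,0,0],6.6],[[-1,0,0],[0,0,0],6.6]]';python3 -m crank '[[[-2.5,0,0],[0,0,0],7],[[-4,0,0],[0,0,0],7],[[-4,0,0],[0,0,0],7],[[-2,0,-3],[0,0,0],7],[[0,-2.5,-4],[0,0,0],7]]'
python3 - <<'E'
from h import *
im=grab("wrist","w6.png");grab("top","t6.png",(150,150,320,320),3.5);grab("side","s6.png",(150,150,350,330),3.5)
delta([406,195,150],dockR())
E
```

```text
t: 8.8
ee_pos: [612.4, 285.1, 49.7]
orientation: [0.072, 1.571, -0.074]
ft_force: [-0.2, 0.3, 0.8]
width: 66.2
t: 9.43
ee_pos: [542.3, 268.4, 178.1]
orientation: [0.075, 1.564, -0.07]
ft_force: [-0.1, -1.1, -0.8]
width: 70.0
shift cm [  2.61  -8.34 -12.62]
turn deg [ 0.09 -0.02  0.01]
```

View pics/w6.png

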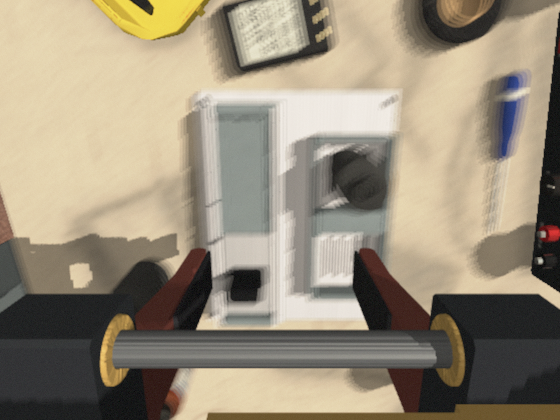

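View pics/s6.png

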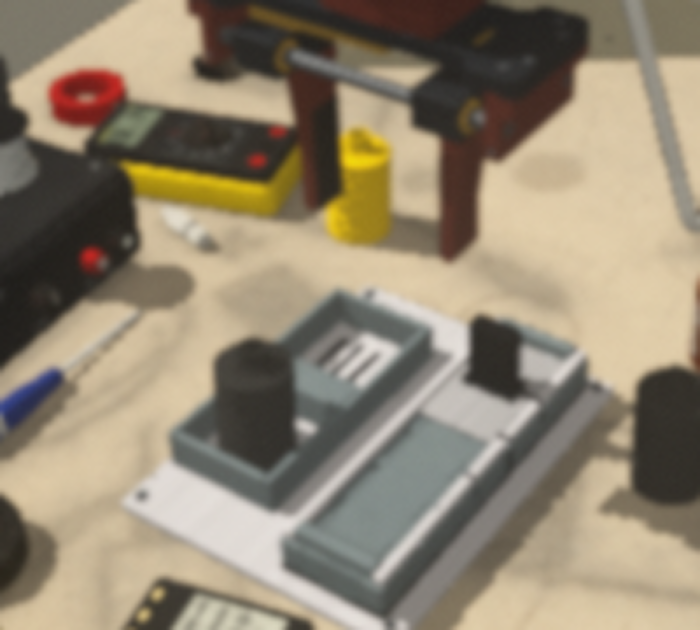

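Load A stands upright in the left cell (side crop around (255,400)). On to load B.

```bash
python3 -m crank '[[[0,-2.5,-4],[0,0,0],7],[[0,-2.5,-4],[0,0,0],7],[[1.5,-2.3,-3.5],[0,0,0],7],[[1.5,-1,-1.2],[0,0,0],7],[[0,0,0],[0,0,0],7]]'
python3 -m crank '[[[0,0,0],[0,0,0],7]]'
python3 - <<'E'
from h import *
im=grab("wrist","w7.png",(180,130,380,340),2.8)
delta([406,195,150],dockR())
E
```

```text
t: 10.2
ee_pos: [406.8, 196.0, 145.0]
orientation: [0.073, 1.57, -0.074]
ft_force: [0.0, 1.1, 0.8]
width: 70.1
t: 10.32
ee_pos: [408.9, 197.1, 146.0]
orientation: [0.074, 1.567, -0.072]
ft_force: [-0.8, -0.6, 0.5]
width: 69.9
shift cm [-0.4  -0.23 -0.26]
turn deg [ 0.07  0.12 -0.07]
```

View pics/w7.png

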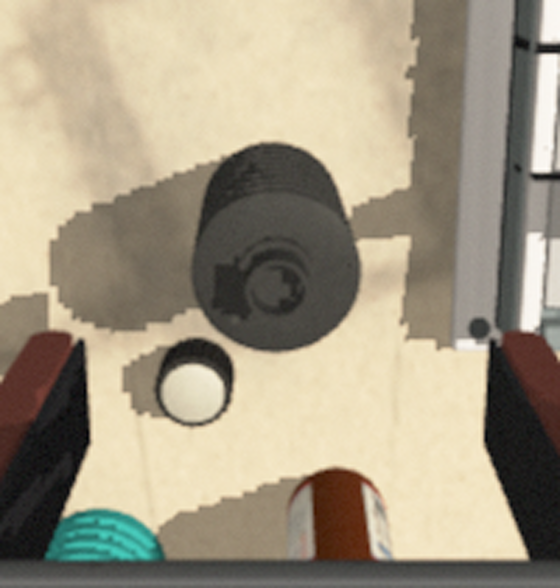

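Run:
```python
from h import *
im=get_image("wrist")
print(atz(im,(278.6,232.5),76),atz(im,(278.6,226.8),63),"knob",atz(im,(249.3,270.5),17))
b=atz(im,(278.6,232.5),76); 
delta([b[0],b[1],32.5],dockR()); print(get_obs()["ee_pos"])
```

```text
[406.43445451 192.34944296  76.        ] [406.34595059 192.22605024  63.        ] knob [374.88587259 139.25851284  17.        ]
shift cm [11.34 -0.5  -0.19]
turn deg [ 0.08  0.11 -0.06]
[408.58523754 196.9990114  145.86760843]
```

```bash
python3 -m crank '[[[1,-0.5,-0.2],[0,0,0],7],[[3.5,0,0],[0,0,0],7],[[3.5,0,0],[0,0,0],7],[[2,0,0],[0,0,0],7],[[1.2,0,0],[0,0,0],7]]'
python3 -m crank '[[[0,0,0],[0,0,0],7]]'
python3 - <<'E'
from h import *
im=grab("wrist","w8.png",(200,180,370,345),4)
o=get_obs()["ee_pos"];print(o,proj(im,(o[0],o[1],76)),proj(im,(o[0],o[1],0)))
delta([406,192.3,32.5],dockR())
E
```

```text
t: 11.05
ee_pos: [403.8, 191.0, 31.8]
orientation: [0.072, 1.571, -0.074]
ft_force: [-0.2, -0.2, 1.5]
width: 69.6
t: 11.18
ee_pos: [404.0, 191.1, 32.5]
orientation: [0.072, 1.571, -0.074]
ft_force: [-0.4, 0.2, -0.2]
width: 69.7
[404.41509938 191.33240471  33.12295865] [282.72447406 317.77887568] [282.49735987 244.90057483]
shift cm [0.06 0.11 0.15]
turn deg [ 0.07 -0.02  0.01]
```

View pics/w8.png

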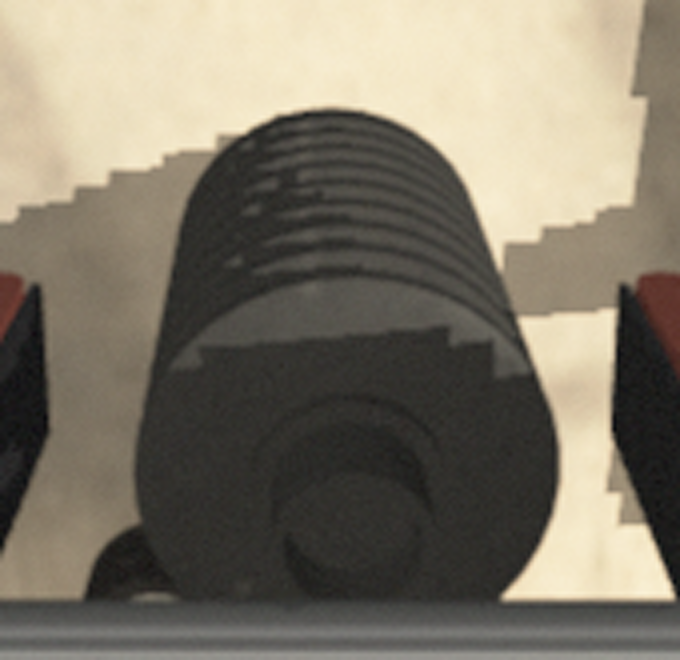

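```bash
python3 -m crank '[[[0,0.1,0.15],[0,0,0],5.5],[[0,0,0],[0,0,0],4.6],[[0,0,0],[0,0,0],3],[[0,0,0],[0,0,0],3],[[0,0,0],[0,0,0],3]]'
python3 -m crank '[[[-2,0,0],[0,0,0],3],[[-4,0,0],[0,0,0],3],[[-4,0,0],[0,0,0],3],[[-2,0,0],[0,0,0],3],[[0,0,0],[0,0,0],3]]'
python3 - <<'E'
from h import *
o=get_obs();print(o["ee_pos"],o["width"])
D=dockR().as_matrix();ex=D[:,2];ey=D[:,1]
t=np.array([613,285.5,150])-84*ey;print(t);delta(t,dockR())
E
```

```text
t: 11.85
ee_pos: [405.8, 192.3, 33.6]
orientation: [0.073, 1.57, -0.073]
ft_force: [-1.0, 1.2, 5.6]
width: 43.8
t: 12.48
ee_pos: [406.6, 192.5, 154.3]
orientation: [0.074, 1.567, -0.072]
ft_force: [-0.3, 0.9, -3.9]
width: 43.3
[406.59026207 192.49251034 154.28598193] 43.298320687959134
[605.09490168 201.87279497 150.        ]
shift cm [ 0.48  2.78 19.68]
turn deg [ 0.08  0.15 -0.08]
```

```bash
python3 -m crank '[[[0,0.5,3],[0,0,0],3],[[0,0.6,4.5],[0,0,0],3],[[0,0.6,5],[0,0,0],3],[[0,0.6,4.5],[0,0,0],3],[[0,0.4,2.6],[0,0,0],3]]'
python3 -m crank '[[[0,0,0],[0,0,0],3],[[0,0,0],[0,0,0],3]]'
python3 - <<'E'
from h import *
im=grab("wrist","w9.png",(150,60,400,340),2.1)
delta([605.1,201.9,70],dockR())
E
```

```text
t: 13.1
ee_pos: [604.7, 200.5, 150.7]
orientation: [0.073, 1.572, -0.074]
ft_force: [-0.0, 0.6, -4.4]
width: 43.1
t: 13.35
ee_pos: [601.7, 200.5, 151.3]
orientation: [0.072, 1.573, -0.074]
ft_force: [-1.0, -0.1, -4.4]
width: 43.4
shift cm [8.18 0.17 0.34]
turn deg [ 0.09 -0.16  0.07]
```

View pics/w9.png

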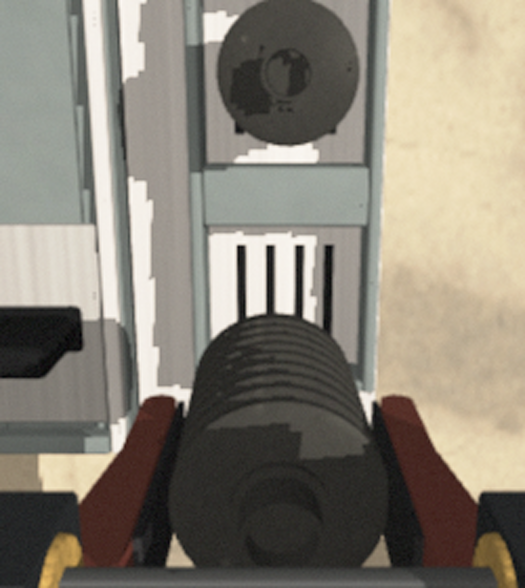

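```bash
python3 -m crank '[[[1,0.1,0.2],[0,0,0],3],[[2.5,0,0],[0,0,0],3],[[2.5,0,0],[0,0,0],3],[[1.5,0,0],[0,0,0],3],[[0.5,0,0],[0,0,0],3]]'
python3 -m crank '[[[0,0,0],[0,0,0],3]]'
python3 - <<'E'
from h import *
im=grab("wrist","w10.png",(150,100,400,340),3)
delta([605.1,201.9,41.5],dockR())
E
```

```text
t: 14.02
ee_pos: [604.9, 201.7, 72.1]
orientation: [0.072, 1.571, -0.073]
ft_force: [0.2, 0.1, -4.2]
width: 43.4
t: 14.15
ee_pos: [605.8, 201.8, 73.3]
orientation: [0.073, 1.569, -0.073]
ft_force: [0.4, -0.1, -3.2]
width: 43.4
shift cm [ 3.23 -0.01 -0.11]
turn deg [ 0.08  0.05 -0.02]
```

View pics/w10.png

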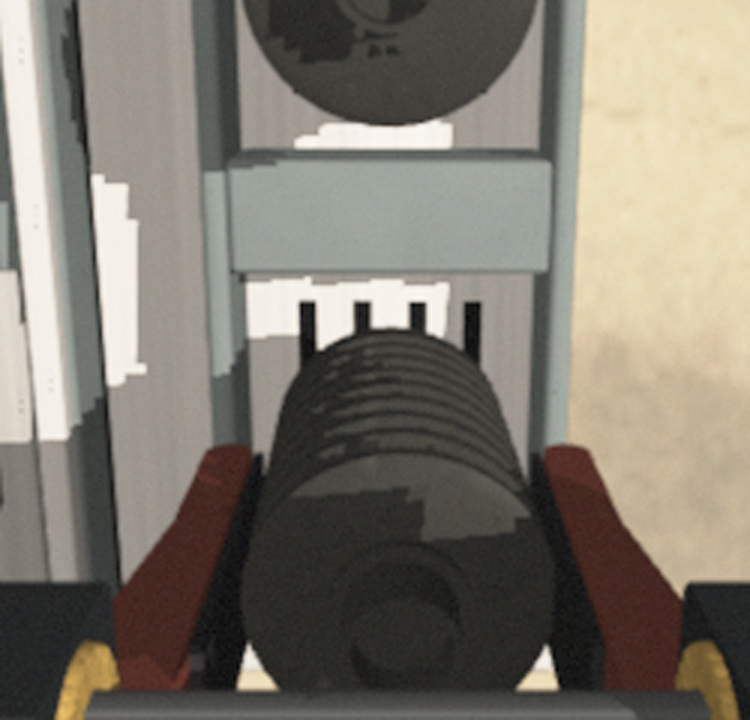

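```bash
python3 -m crank '[[[1.5,0,-0.1],[0,0,0],3],[[1,0,0],[0,0,0],3],[[0.35,0,0],[0,0,0],3],[[0.15,0,0],[0,0,0],3],[[0,0,0],[0,0,0],3]]'
python3 -m crank '[[[0.1,0,0],[0,0,0],3],[[0,0,0],[0,0,0],3]]'
```

```text
t: 14.82
ee_pos: [604.8, 201.9, 43.2]
orientation: [0.073, 1.569, -0.073]
ft_force: [-0.4, 1.0, -2.5]
width: 43.4
t: 15.08
ee_pos: [604.8, 201.8, 42.3]
orientation: [0.073, 1.569, -0.073]
ft_force: [-0.1, -0.4, -3.4]
width: 43.2
```

```bash
python3 -m crank '[[[0.1,0,0],[0,0,0],3],[[0,0,0],[0,0,0],3]]'
```

```text
t: 15.32
ee_pos: [605.0, 201.9, 41.8]
orientation: [0.073, 1.569, -0.073]
ft_force: [-1.7, -0.3, 3.8]
width: 43.5
```

```bash
python3 -m crank '[[[0,0,0],[0,0,0],4.8],[[0,0,0],[0,0,0],5.6],[[0,0,0],[0,0,0],6.4],[[0,0,0],[0,0,0],6.6],[[-1,0,0],[0,0,0],6.6]]';python3 -m crank '[[[-2.5,0,0],[0,0,0],6],[[-4,0,0],[0,0,0],6],[[-4,0,0],[0,0,0],6],[[-2,0,-3],[0,0,0],6],[[0,0,-3.5],[0,0,0],6]]'
python3 -m crank '[[[0,0,-2.5],[0,0,0],6],[[0,0,0],[0,0,0],6]]'
python3 - <<'E'
from h import *
im=grab("wrist","w11.png");grab("side","s11.png",(150,150,350,330),3.5);grab("top","t11.png",(150,150,320,320),3.5)
print(get_obs()["qpos"])
D=dockR().as_matrix();print(np.array([559,248,0])-45*D[:,2]-50*D[:,1])
E
```

```text
t: 15.95
ee_pos: [604.1, 201.6, 50.8]
orientation: [0.073, 1.571, -0.073]
ft_force: [-0.7, -1.6, 0.5]
width: 66.0
t: 16.58
ee_pos: [540.9, 208.3, 178.9]
orientation: [0.075, 1.565, -0.072]
ft_force: [-0.1, 1.1, 0.4]
width: 60.0
t: 16.82
ee_pos: [513.8, 210.3, 177.0]
orientation: [0.072, 1.57, -0.072]
ft_force: [1.4, 0.5, 0.2]
width: 59.9
[ 3.65615105e-01  3.83335846e-01  1.81717778e+00 -1.22969571e-04
  9.39428242e-01  4.58675214e-01]
[509.49429593 202.45677587   0.        ]
```

View pics/w11.png

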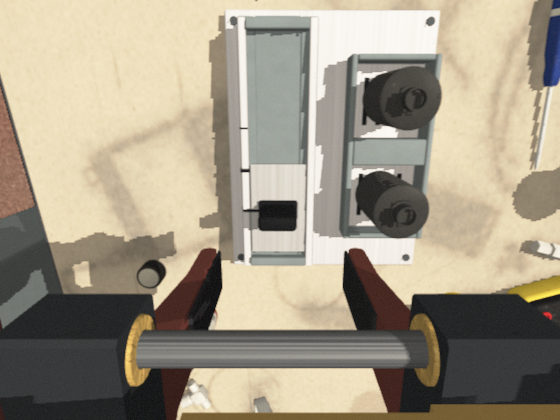

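View pics/s11.png

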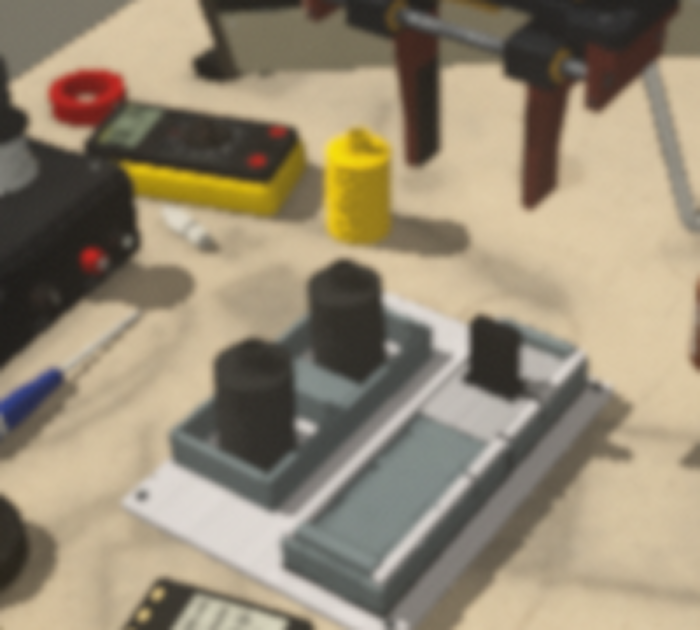

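View pics/t11.png

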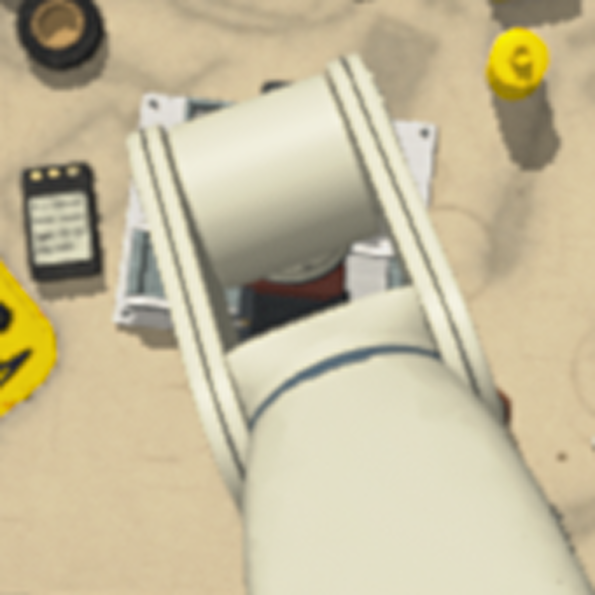

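```bash
python3 -m crank '[[[0,0,0],[-10,0,0],5],[[0,0,0],[-10,0,0],5],[[0,0,0],[-10,0,0],5],[[0,0,0],[-10,0,0],5],[[0,0,0],[-10,0,0],5]]'; python3 -m crank '[[[0,0,0],[-10,0,0],5],[[0,0,0],[-10,0,0],5],[[0,0,0],[-10,0,0],5],[[0,0,0],[-10,0,0],5],[[0,0,0],[0,0,0],5]]'
python3 - <<'E'
from h import *
im=grab("wrist","w12.png")
T=dockR()*R.from_rotvec([-np.pi/2,0,0])
for c in [(559,248),(556.5,247.5)]:
  p=np.array([*c,0])-45*dockR().as_matrix()[:,2]-50*dockR().as_matrix()[:,1]+[0,0,78]
  print(p,proj(im,p))
delta([509,202,120],T)
E
```

```text
t: 17.6
ee_pos: [516.3, 210.1, 176.1]
orientation: [-0.614, 1.482, 0.613]
ft_force: [-0.6, 0.7, 0.5]
width: 50.3
t: 18.23
ee_pos: [516.1, 210.1, 176.1]
orientation: [-1.139, 1.252, 1.139]
ft_force: [0.2, -0.3, -0.7]
width: 49.8
[509.49429593 202.45677587  78.        ] [271.14110874 206.21957289]
[506.99429593 201.95677587  78.        ] [270.13380072 203.07816054]
shift cm [ 5.61  0.61 -0.87]
turn deg [-0.16  0.    0.02]
```

View pics/w12.png

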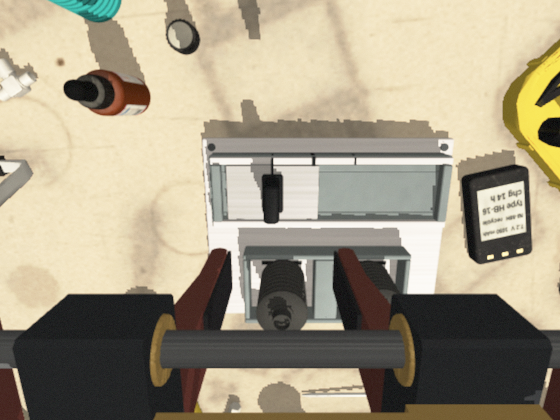

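```bash
python3 -m crank '[[[1.5,0.3,-0.4],[0,0,0],4],[[2,0.3,-0.4],[0,0,0],4],[[2,0,0],[0,0,0],4],[[1.5,0,0],[0,0,0],4],[[0,0,0],[0,0,0],4]]'
python3 -m crank '[[[0,0,0],[0,0,0],4]]'
python3 - <<'E'
from h import *
im=grab("wrist","w13.png",(180,60,430,340),2.1)
T=dockR()*R.from_rotvec([-np.pi/2,0,0])
print(proj(im,(509.5,202.5,78)))
delta([509.5,202.5,44],T)
E
```

```text
t: 18.9
ee_pos: [507.4, 202.3, 104.7]
orientation: [-1.139, 1.255, 1.141]
ft_force: [0.7, 0.2, 0.1]
width: 40.1
t: 19.02
ee_pos: [508.7, 202.9, 106.4]
orientation: [-1.14, 1.251, 1.14]
ft_force: [0.5, 0.9, -0.2]
width: 40.0
[281.65659584 248.99538627]
shift cm [ 6.27 -0.06 -0.04]
turn deg [0.06 0.03 0.05]
```

View pics/w13.png

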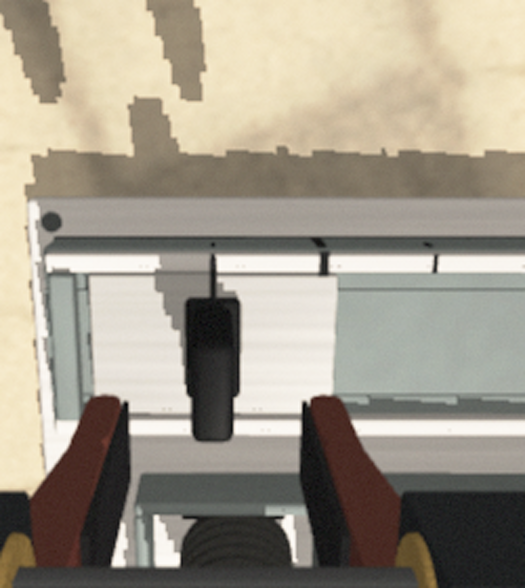

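```bash
python3 -m crank '[[[1.5,0,0],[0,0,0],4],[[2,0,0],[0,0,0],4],[[1.5,0,0],[0,0,0],4],[[0.8,0,0],[0,0,0],4],[[0.3,0,0],[0,0,0],4]]'
python3 -m crank '[[[0,0,0],[0,0,0],4],[[0,0,0],[0,0,0],2.5],[[0,0,0],[0,0,0],0.8],[[0,0,0],[0,0,0],0.6],[[0,0,0],[0,0,0],0.6]]'
python3 - <<'E'
from h import *
im=grab("wrist","w14.png",(180,60,430,340),2.1)
print(get_obs()["ee_pos"],get_obs()["ft_force"])
E
```

```text
t: 19.7
ee_pos: [508.2, 202.7, 44.6]
orientation: [-1.14, 1.252, 1.141]
ft_force: [-0.2, -0.3, 0.3]
width: 40.3
t: 20.32
ee_pos: [508.5, 202.6, 45.4]
orientation: [-1.141, 1.252, 1.14]
ft_force: [-0.5, -2.1, 3.3]
width: 11.5
[508.52084237 202.59214357  45.44445555] [-1.03328618 -2.14080234  2.4085946 ]
```

View pics/w14.png

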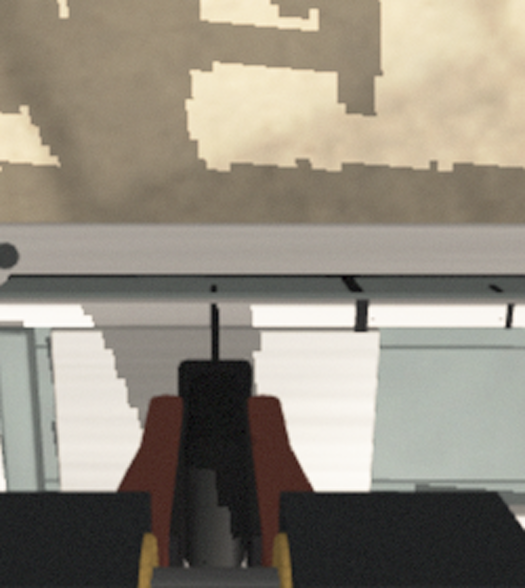

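Gripped: the opening is 11.5 mm. The pointer is at crop (214,320) on the closed mark, and the half mark is 147 px away, which is 35 mm. Now I slide along tool z (dock +y).

```bash
python3 -m crank '[[[0,0,0.8],[0,0,0],0.6],[[0,0,0.9],[0,0,0],0.6],[[0,0,0.9],[0,0,0],0.6],[[0,0,0.6],[0,0,0],0.6],[[0,0,0.3],[0,0,0],0.6]]'
python3 -m crank '[[[0,0,0],[0,0,0],0.6],[[0,0,0],[0,0,0],0.6]]'
python3 - <<'E'
from h import *
im=grab("wrist","w15.png",(230,150,330,230),7)
p=get_obs()["ee_pos"];print(p,(p-[508.5,202.6,45.4])@dockR().as_matrix()[:,1])
E
```

```text
t: 21.0
ee_pos: [511.8, 237.9, 45.4]
orientation: [-1.142, 1.252, 1.141]
ft_force: [0.2, -6.7, 6.8]
width: 11.9
t: 21.25
ee_pos: [511.8, 237.7, 45.4]
orientation: [-1.141, 1.252, 1.14]
ft_force: [0.9, -6.1, 5.2]
width: 11.7
[511.77982799 237.70220087  45.40097052] 35.25507513762754
```

View pics/w15.png

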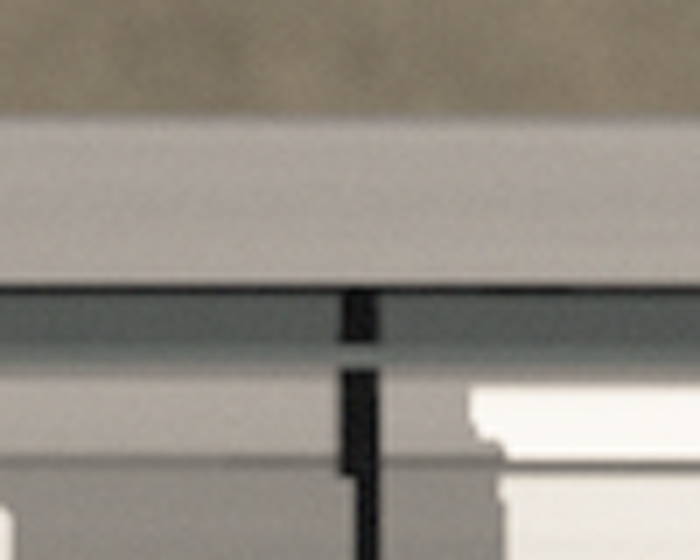

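Pointer centre is 367 against mark centre 360 in the crop (14 px/mm), so it is 0.5 mm too far. I'll trim back 0.4 mm.

```bash
python3 -m crank '[[[0,0,-0.04],[0,0,0],0.6],[[0,0,0],[0,0,0],0.6],[[0,0,0],[0,0,0],0.6]]'
python3 - <<'E'
from h import *
im=grab("wrist","w16.png",(230,150,330,230),7);grab("side","s16.png",(130,120,400,330),2.9)
p=get_obs()["ee_pos"];print(p,(p-[508.5,202.6,45.4])@dockR().as_matrix()[:,1])
E
```

```text
t: 21.68
ee_pos: [511.7, 237.2, 45.4]
orientation: [-1.141, 1.252, 1.14]
ft_force: [0.8, -5.5, 6.1]
width: 11.6
[511.74965518 237.21621633  45.41836969] 34.76840790658025
```

View pics/w16.png

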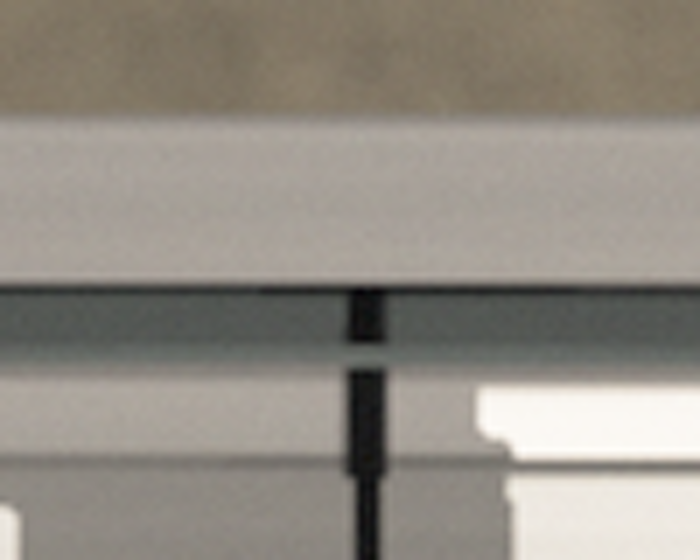

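View pics/s16.png

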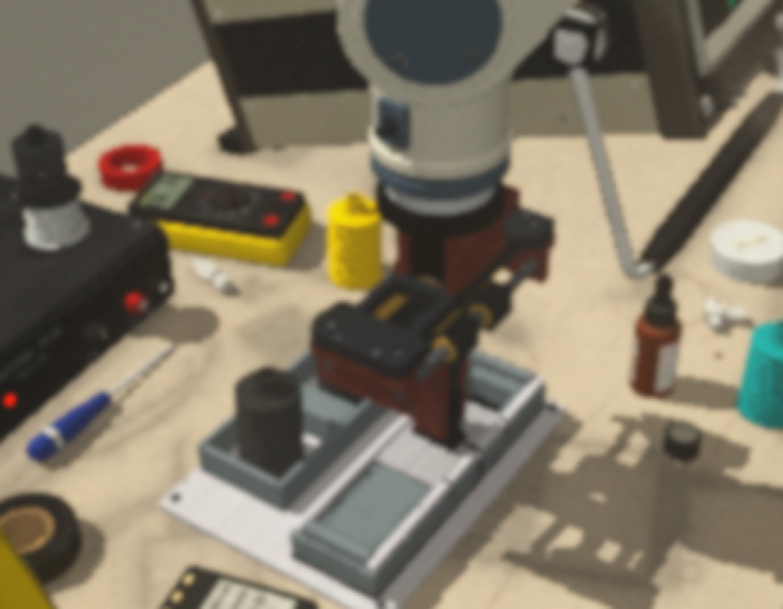

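The pointer is now centred on the long mark (both at 367). I'll check that load B is still fine before handing in.

Run:
```python
from h import *
grab("wrist","w17.png");grab("top","t17.png",(150,150,320,320),3.5)
o=get_obs();print(o["t"],o["width"],o["ft_force"])
```

```text
21.875 12.127632292846842 [-0.01747065 -6.01097551  6.50134398]
```

View pics/w17.png

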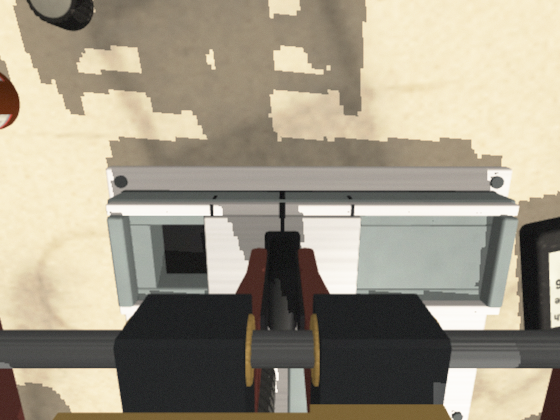

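View pics/t17.png

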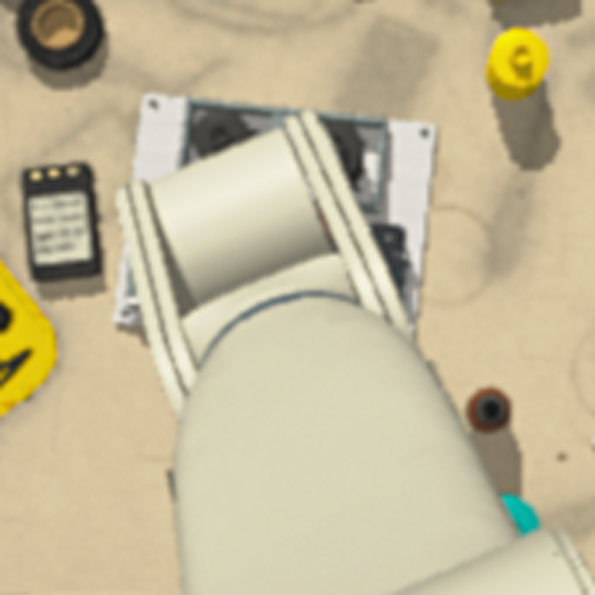

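The top view shows both loads in their cells, at about (220,130) and (345,150) in the crop. The wrist view shows the pointer on the middle mark at (283,205). Handing in.

```bash
python3 -c "
from workcell import *
print(close_job())"
```

```text
the job is handed in; nothing more can be done
None
```

Both black loads stand upright in the dock's cells, one in each. I set each down until I felt contact, then let go. The gripper is holding the air shutter at half travel, and I handed in at about 22 s of the 48 s allowed.

**Shutter:** the last close-up shows the pointer centred on the long middle mark. The arm's measured travel from closed was 34.8 mm against the 35 mm wanted. The grip was on the 12 mm tab, with the spring pushing back at about 6 N.

**Loads:** the last clear view of both, after I let go of the second, showed them upright. At hand-in the arm hid the second load in the side view, and the top view showed it only in part, still in its cell.

**Other things:** I did not touch anything else on the table, and nothing had visibly moved in the pictures.

**Disagreement:** the cameras differed by 3 to 5 mm (up to about 9 mm on the second load) on where the dock and loads were. I went by the wrist camera close up.

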